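Feed the pot with the hand valve

TASK

Two hand valves stand on the right of the bench. Push the lever with the round ball knob right over to the left, towards the pot feeder, so that the feeder's cylinder slides the white pot up to the stop; keep the lever over for about two seconds after the pot has arrived, then let the lever spring back upright. Leave the lever with the T-shaped grip alone and do not touch the pot yourself.

Things in the scene. Friction and masses are not known exactly. Their poses are not given: they have to be found in the camera images.
- ball_knob (a point): Centre of the black ball knob (36 mm across) on a 12 mm steel stem, 180 mm above the table when upright; the lever pivots 120 mm below it, on a bolted-down valve block 67 mm high, foot 75 x 130 mm. Axes turn with the lever: z up the stem, y the way to push (left, give or take 20 degrees), x along the pivot. The two valves stand one nearer, one farther, in either order.
- ball_lever (a joint): Lever angle, rad: 0 upright, positive leaning left to the feeder, end stops at -0.15 and 0.6 (knob then 68 mm aside and 21 mm lower). A spring returns it to 0; holding it over takes about 9 N at the knob. The feeder's pusher follows it: 14 mm out per 0.1 rad, so the pot stands near the stop from about 0.5 on (84 mm at 0.6, pot 2 mm short of the stop); back in when the lever returns.
- tee_grip (a point): Centre of the T-shaped grip (black bar 70 mm long, 22 mm thick, lying across the top of the stem) of the second valve's lever, 175 mm above the table; that valve is otherwise the same and works another machine. To be left alone.
- pot: Flat white round pot, 90 mm across, 32 mm high, standing loose in the feeder's channel; origin at the centre of its underside. Not to be touched by the robot.
- feeder: Pot feeder, bolted down: aluminium plate 390 x 130 x 10 mm, air cylinder at the near end, channel between two low grey sides, dark stop block at the far end. Origin: centre of the plate's underside; x along the channel from cylinder to stop (away from the robot, give or take 12 degrees), z up. The pot's centre starts at about x = 0.036 m; against the stop it is at 0.113 m.

How it is judged:
By the outcome, as a careful person would: the job done as asked, in the order asked, and still so for the second after the job is handed in, with the robot touching nothing.
It also fails if it takes over 37 s, if anything falls off the work surface, if the arm or the gripper's body presses on something with over 40 N, if the wrist force passes 120 N, or if a joint passes its speed limit or range.

ROBOT

A 7-joint arm with a two-finger parallel gripper is mounted at the origin on a cart in front of the work surface, level with it; the furniture and walls round the work are solid. World frame = base frame: x ahead of the robot, y to its left, z up, the work surface at z = 0. Lengths are in m, angles in rad, forces in N, time in s.
With the tool pointing down it reaches from about 0.4 to 0.85 m from the base axis. Payload 4.5 kg.
Tool frame: the origin (TCP) lies midway between the tips of the shut fingers; the grasp point (between the pads) lies 19 mm behind it; y points along the fingers, z is the direction in which the jaws open and shut, and the axes are right-handed (so a half turn about y gives the same grasp; the last joint's range is limited). The gripper opens to 88 mm and grips with 3 to 60 N. Pads are 18 mm wide; open, the fingers measure 123 mm over their backs; the gripper's body (75 mm by 187 mm) begins 45 mm behind the grasp point.
Start: joints at [1.244, 0.689, -0.195, 1.565, 0.157, 0.902, -0.215], TCP at [0.221, -0.585, 0.239] pointing down, gripper open.
Joint ranges: [-3.01, 3.01], [-0.46, 2.08], [-1.47, 1.51], [0.13, 2.56], [-1, 4.14], [0.04, 2.09], [-2.66, 2.66]. Speed limits (rad/s): [2.57, 2.57, 3.14, 3.14, 3.14, 3.14, 3.14].

INTERFACE

Orientations are given as a unit quaternion [x, y, z, w].
In Python, from plant import r, snapshot, get_calibration, job, boxes_of gives the robot as it stands. The module is installed in compiled form; this text tells all that it offers.
- The arm moves only by the shell command python3 -m handwheel 'ROWS' [OPENING] [FORCE]. ROWS is JSON, a list that holds one entry, the list of rows, each a list of 6 numbers: the shift along the tool's x, y, z as a fraction of full scale, then the turn, a rotation vector about the tool's x, y, z as a fraction of full scale. In form: [[[x, y, z, wx, wy, wz], ...]]. A call has 1 to 12 rows; each row is the pose to reach, as a shift and turn from the pose commanded when the call began, along the tool's axes at that moment, turning the shorter way round; what a row does not reach only later rows make up. Full scale, the value 1, is 100 cm for a shift and 180 degrees for a turn. A row lasts 1/12 s, in which the tool goes at most 41.7 mm and 7.16 degrees, less where a joint would pass 70% of its speed; a pose out of reach is approached as far as the arm can. A call with a number of a shift or a turn outside -1 to 1 is refused whole. A call with a gripper value outside its range is refused whole. OPENING is the opening, from -1 (shut) to 1 (fully open), set as the call begins (- or left out, the last holds). The fingers move at their own pace and stop on an object; FORCE is the grip in N (left out, the last holds). Time passes only in rows, so rows that repeat a pose let the fingers close. It gives the time, the measured TCP pose, the force and the opening at its end, in the units of the state.
- r.get_state(): the state, without advancing time (a new reading comes with each control period).
- snapshot(name): name is "scene" or "top"; returns the picture (420x560x3 uint8, red, green, blue); there is no depth.
- get_calibration(name): a dict with "fx", "fy", "cx", "cy" (pixels), "k1" (the pictures are not rectified: a ray, as slopes to the right and down, at radius r is drawn at 1 + k1 r^2 times it, then the intrinsics apply), "T" (4x4, takes a point from camera to world coordinates). Camera axes: x right, y down, z forward; pixel columns grow to the right and rows downward; lengths in m; the calibration is good to about 2 mm. A picture is of the moment at which its call begins. get_calibration takes no time and is no camera call.
- job.finish_job(): hands the job in, once; it reports no verdict.
Trained networks look in the newest picture that a camera, given by its name, has taken for a name from the list of things; names that differ only in an ending like _2 or _b are one class to them, and where a whole thing is asked for, a point or a joint stands for the part that bears it (a point fixed in the world has none). Each returns a list of dicts, best first, with "confidence" (0 to 1); they miss things now and then, are a little off and sometimes report something else, mostly with a low value. They report only what shows in the picture. A call takes as long as a camera call.
- boxes_of(thing, camera): "bbox" ([left, top, right, bottom] in pixels, round what is visible of it).
The state is a dict: "clock": time; "q": joint angles; "qd": joint speeds; "joint_torque": joint torques, N m; "tool_pos": TCP position; "eef_rot": TCP orientation; "contact_force": force on the tool from outside, world axes, zero at the start; "moment": the same for the moment, N m; "opening": opening from 0.0 (shut) to 1.0 (fully open).
Only numpy, scipy, OpenCV 4.12 (cv2) and the standard library are available. Lean on these libraries where they do the work, as an engineer would, in place of code of your own. Each camera call takes 0.05 s, during which the arm holds its last target. There are 200 camera calls.

## Working session

There is one attempt and no reset: what is moved stays moved. The work goes in short steps, Python scripts to look and compute and a shell command to move; the robot and the scene stay as the last step left them, time stands still between calls to the robot, and variables do not carry over. Pictures are saved under pics/ and viewed, about 8 in all and at most 12, crops included, and the job is handed in when it is done.

```bash
mkdir -p pics; cat > h.py <<'E'
import numpy as np, cv2
from plant import r, snapshot, get_calibration, job, boxes_of
def save(cam,n):
    im=snapshot(cam); cv2.imwrite('pics/'+n,im[:,:,::-1]); return im
def ray(cam,u,v):
    c=get_calibration(cam); d=np.array([(u-c['cx'])/c['fx'],(v-c['cy'])/c['fy']]); s=d.copy()
    for _ in range(20): s=d/(1+c['k1']*(s@s))
    T=np.array(c['T']); return T[:3,3],T[:3,:3]@np.array([s[0],s[1],1])
def atz(cam,u,v,z):
    o,d=ray(cam,u,v); return o+d*(z-o[2])/d[2]
def tri(a,b):
    A=np.zeros((3,3));B=np.zeros(3)
    for o,d in (a,b):
        d=d/np.linalg.norm(d);P=np.eye(3)-np.outer(d,d);A+=P;B+=P@o
    return np.linalg.solve(A,B)
E
python3 - <<'E'
from h import *
s=r.get_state(); print({k:np.round(v,3) for k,v in s.items()})
a=save('scene','a.png');b=save('top','b.png')
for c in('scene','top'):
    k=get_calibration(c);print(c,np.round(k['T'],3).tolist())
    for t in('ball_knob','ball_lever','tee_grip','pot','feeder'):
        print(t,[(np.round(x['bbox']).tolist(),round(x['confidence'],2)) for x in boxes_of(t,c)][:3])
E
```

```text
{'clock': np.float64(0.0), 'q': array([ 1.244,  0.69 , -0.194,  1.566,  0.157,  0.902, -0.215]), 'qd': array([-0.   , -0.001,  0.001, -0.   ,  0.   ,  0.002,  0.   ]), 'joint_torque': array([ 1.0000e-03, -5.2756e+01, -1.2670e+00, -1.5343e+01, -5.3000e-02,
        7.0000e-03,  0.0000e+00]), 'tool_pos': array([ 0.22 , -0.584,  0.238]), 'eef_rot': array([-0.127,  0.696, -0.695,  0.127]), 'contact_force': array([-0.185, -0.591,  0.089]), 'moment': array([ 0.031, -0.058,  0.027]), 'opening': np.float64(1.001)}
scene [[-0.882, -0.231, 0.411, 0.114], [-0.471, 0.384, -0.794, 0.979], [0.026, -0.894, -0.447, 0.618], [0.0, 0.0, 0.0, 1.0]]
ball_knob []
ball_lever [([339.0, 168.0, 353.0, 212.0], 0.56)]
tee_grip [([286.0, 162.0, 308.0, 209.0], 0.68)]
pot [([180.0, 256.0, 222.0, 287.0], 0.87)]
feeder [([136.0, 244.0, 303.0, 328.0], 0.57)]
top [[-0.1, -0.974, 0.204, 0.338], [-0.995, 0.097, -0.025, 0.099], [0.005, -0.206, -0.979, 1.311], [0.0, 0.0, 0.0, 1.0]]
ball_knob [([344.0, 233.0, 358.0, 247.0], 0.5)]
ball_lever [([339.0, 230.0, 360.0, 248.0], 0.61)]
tee_grip [([331.0, 167.0, 344.0, 196.0], 0.62), ([183.0, 172.0, 214.0, 206.0], 0.33), ([341.0, 230.0, 357.0, 249.0], 0.17)]
pot [([186.0, 172.0, 213.0, 207.0], 0.66)]
feeder [([174.0, 137.0, 230.0, 274.0], 0.97)]
```

View pics/a.png

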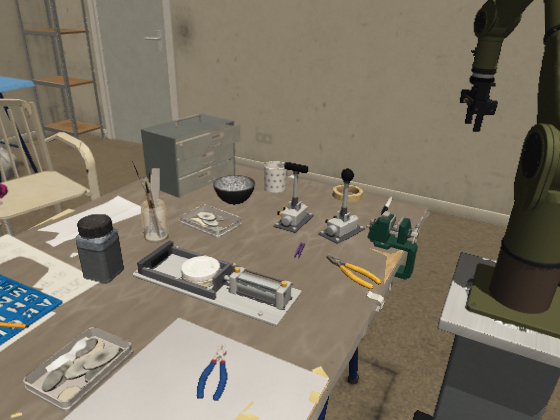

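View pics/b.png

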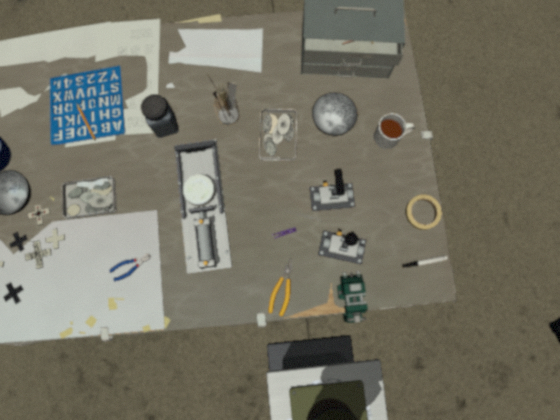

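Scene: ball knob at about (347,175), on the nearer valve; the T grip at (296,168) is the farther one; pot at (201,268). Top: knob near (351,239), T grip near (338,181). I'll zoom in for the lever axes.

```bash
python3 - <<'E'
from h import *
b=cv2.imread('pics/b.png')[150:275,300:400]; a=cv2.imread('pics/a.png')[150:250,270:370]
cv2.imwrite('pics/c.png',np.hstack([cv2.resize(b,(400,500),interpolation=2),cv2.resize(a,(400,500),interpolation=2)]))
print(tri(ray('top',351,239.5),ray('scene',347.3,174.5)),atz('top',351,239.5,.18))
print('tee',tri(ray('top',338,181.5),ray('scene',297,168)),atz('top',338,181.5,.175))
print(atz('top',199.5,189,.032),get_calibration('top')['fx'])
E
```

```text
[ 0.47197739 -0.08932022  0.17977036] [ 0.47229668 -0.08918018  0.18      ]
tee [ 0.62251716 -0.07762785  0.17270946] [ 0.62528193 -0.07610131  0.175     ]
[0.67881654 0.30258435 0.032     ] 457.5170318894084
```

View pics/c.png

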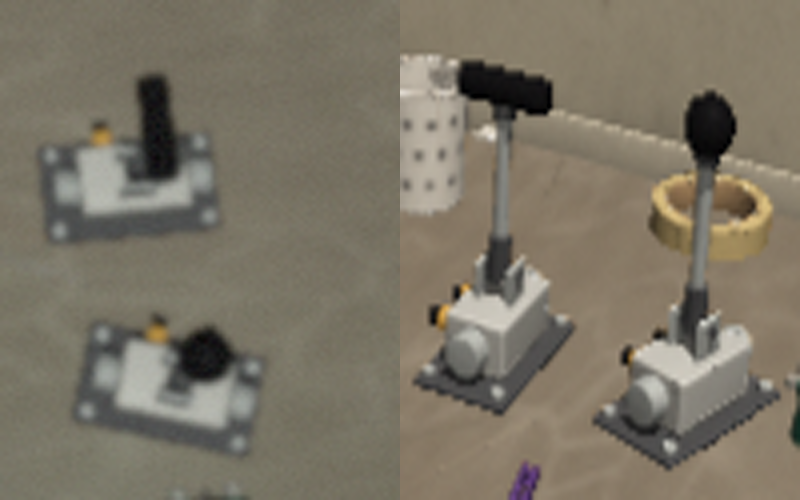

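```bash
cat >> h.py <<'E'
from scipy.spatial.transform import Rotation as Ro
K=np.array([.472,-.0892,.18])
f=lambda u,v:atz('top',300+u/4,150+v/4,.005)
BL,BR,TL,TR=f(85,412),f(240,443),f(103,333),f(255,368)
Y=((BL-BR)+(TL-TR)); Y[2]=0; Y/=np.linalg.norm(Y); X=np.cross(Y,[0,0,1.])
def rel(p,Rt=None):
    s=r.get_state(); R=Ro.from_quat(s['eef_rot'])
    o=[R.inv().apply(np.array(p)-s['tool_pos'])]
    if Rt is not None: o.append((R.inv()*Rt).as_rotvec()/np.pi)
    return np.round(np.concatenate(o),4)
def target(sg):  # tool y down, tool z = sg*X
    y=np.array([0,0,-1.]);z=sg*X; return Ro.from_matrix(np.stack([np.cross(y,z),y,z],1))
E
python3 - <<'E'
from h import *
s=r.get_state();print(np.round(Ro.from_quat(s['eef_rot']).as_matrix(),3))
print('Y',Y,'X',X,'ang',np.degrees(np.arctan2(-Y[0],Y[1])),np.linalg.norm(TL-TR),np.linalg.norm(TL-BL))
print('foot centre',(BL+BR+TL+TR)/4)
print('vise',atz('top',353,297,.1))
for sg in(1,-1): print(rel(K-Y*.085+[0,0,.07],target(sg)))
E
```

```text
[[-0.936  0.     0.353]
 [-0.353 -0.    -0.936]
 [-0.    -1.     0.   ]]
Y [0.31000849 0.95073379 0.        ] X [ 0.95073379 -0.31000849  0.        ] ang -18.05974231644384 0.11244178119748005 0.058766177959359976
foot centre [ 0.47326573 -0.09163801  0.005     ]
vise [ 0.33067816 -0.08863633  0.1       ]
[-0.3569 -0.0113 -0.3086 -0.     -0.2848 -0.    ]
[-0.3569 -0.0113 -0.3086  0.      0.7152 -0.    ]
```

```bash
python3 -m handwheel '[[[-0.357,-0.011,-0.309,0,-0.285,0],[-0.357,-0.011,-0.309,0,-0.285,0],[-0.357,-0.011,-0.309,0,-0.285,0],[-0.357,-0.011,-0.309,0,-0.285,0],[-0.357,-0.011,-0.309,0,-0.285,0],[-0.357,-0.011,-0.309,0,-0.285,0],[-0.357,-0.011,-0.309,0,-0.285,0],[-0.357,-0.011,-0.309,0,-0.285,0],[-0.357,-0.011,-0.309,0,-0.285,0],[-0.357,-0.011,-0.309,0,-0.285,0],[-0.357,-0.011,-0.309,0,-0.285,0],[-0.357,-0.011,-0.309,0,-0.285,0]]]' -1; python3 - <<'E'
from h import *
print(rel(K-Y*.085+[0,0,.07],target(1)))
E
```

```text
clock: 1.6
tool_pos: [0.4492, -0.163, 0.2506]
eef_rot: [0.416, -0.57, 0.57, -0.42]
contact_force: [-0.1, 0.8, -0.3]
opening: 0.117
[ 0.0078  0.0006 -0.0013 -0.0011  0.0029 -0.0014]
```

```bash
python3 -m handwheel '[[[0,0.03,0,0,0,0],[0,0.06,0,0,0,0],[0,0.08,0,0,0,0],[0,0.1,0,0,0,0],[0,0.1,0,0,0,0],[0,0.1,0,0,0,0]]]' -1; python3 - <<'E'
from h import *
print(rel(K,target(1)))
b=save('top','d.png')[150:275,300:400];a=save('scene','d2.png')[100:225,270:370]
cv2.imwrite('pics/e.png',np.hstack([cv2.resize(x,(400,500),interpolation=2) for x in (b,a)])[:,:,::-1])
E
```

```text
clock: 2.1
tool_pos: [0.4453, -0.1695, 0.1494]
eef_rot: [-0.416, 0.573, -0.572, 0.415]
contact_force: [0.2, -0.9, 0.3]
opening: 0.002
[-0.0846 -0.0306  0.0005  0.0005  0.0003  0.0001]
```

View pics/e.png

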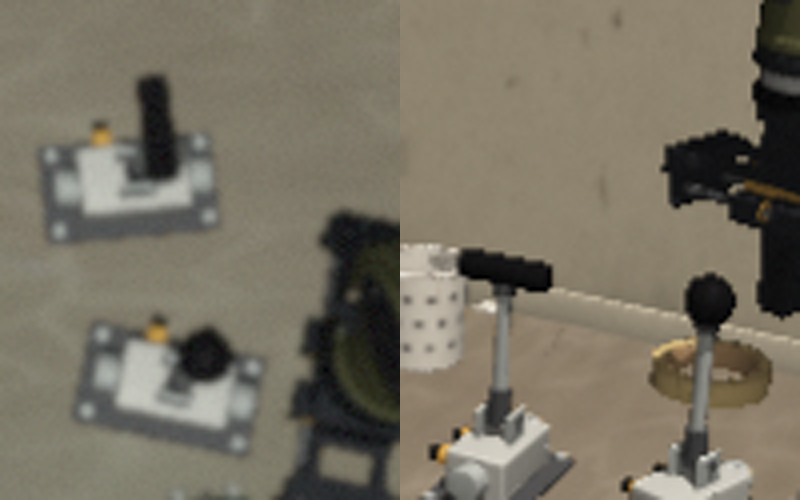

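The fingers stand shut to the right of the knob (knob at 205,355 in the left half), at knob height and clear of the T grip. Pushing now.

```bash
python3 -m handwheel '[[[-0.02,0,0,0,0,0],[-0.04,0,0,0,0,0],[-0.055,0,0,0,0,0],[-0.063,0,0,0,0,0],[-0.071,0,0,0,0,0],[-0.079,0,0,0,0,0],[-0.087,0,0,0,0,0],[-0.095,0.001,0,0,0,0],[-0.102,0.002,0,0,0,0],[-0.109,0.003,0,0,0,0],[-0.114,0.003,0,0,0,0],[-0.114,0.003,0,0,0,0]]]' -1; python3 - <<'E'
from h import *
print(rel(K,target(1)))
b=save('top','f.png');a=save('scene','f2.png')
print([atz('top',(x['bbox'][0]+x['bbox'][2])/2,(x['bbox'][1]+x['bbox'][3])/2,.032) for x in boxes_of('pot','top')][:1])
cv2.imwrite('pics/g.png',np.hstack([cv2.resize(x,(400,500),interpolation=2) for x in (b[130:280,160:280],a[125:250,250:350])])[:,:,::-1])
E
```

```text
clock: 3.2
tool_pos: [0.4802, -0.0637, 0.1462]
eef_rot: [0.416, -0.572, 0.573, -0.413]
contact_force: [1.1, -7.3, -3.7]
opening: 0.004
[ 0.0269 -0.0337  0.0001  0.0003 -0.0008  0.0012]
[array([0.73100725, 0.30707626, 0.032     ])]
```

View pics/g.png

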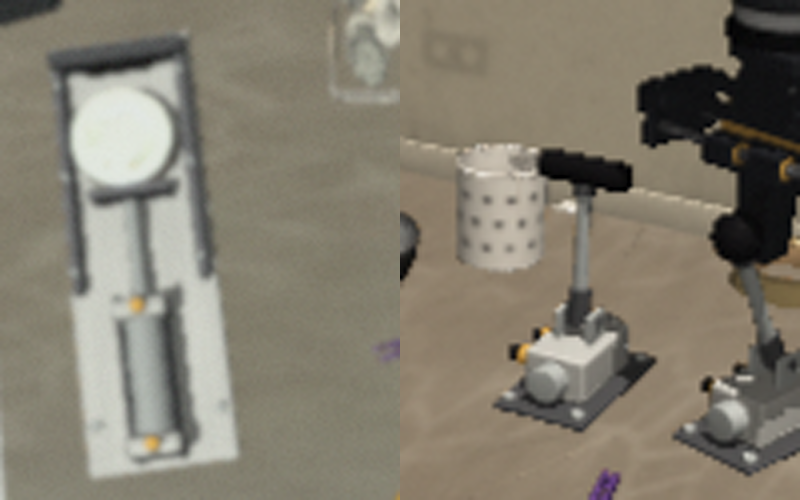

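The lever leans left by about 0.47 rad with the knob against the finger, and the pot is most of the way (~(120,135) in the left half). A further ~15 mm.

```bash
python3 -m handwheel '[[[-0.004,0.001,0,0,0,0],[-0.008,0.002,0,0,0,0],[-0.012,0.002,0,0,0,0],[-0.014,0.002,0,0,0,0],[-0.014,0.002,0,0,0,0],[-0.014,0.002,0,0,0,0]]]' -1; python3 - <<'E'
from h import *
print(rel(K,target(1)))
b=save('top','i.png')
print([atz('top',(x['bbox'][0]+x['bbox'][2])/2,(x['bbox'][1]+x['bbox'][3])/2,.032) for x in boxes_of('pot','top')][:1])
E
```

```text
clock: 3.85
tool_pos: [0.4827, -0.0541, 0.1435]
eef_rot: [0.417, -0.573, 0.574, -0.41]
contact_force: [0.2, -13.1, -9.4]
opening: 0.007
[ 0.037  -0.0362  0.0008  0.0012 -0.002   0.0029]
[array([0.74740617, 0.30774575, 0.032     ])]
```

```bash
python3 -m handwheel '[[[-0.003,0,0,0,0,0],[-0.005,0,0,0,0,0],[-0.005,0,0,0,0,0],[-0.005,0,0,0,0,0]]]' -1; python3 - <<'E'
from h import *
print(rel(K,target(1)))
b=save('top','j.png');a=save('scene','j2.png')
print([atz('top',(x['bbox'][0]+x['bbox'][2])/2,(x['bbox'][1]+x['bbox'][3])/2,.032) for x in boxes_of('pot','top')][:1])
cv2.imwrite('pics/k.png',np.hstack([cv2.resize(x,(400,500),interpolation=2) for x in (b[130:280,160:280],a[125:250,250:350])])[:,:,::-1])
E
```

```text
clock: 4.28
tool_pos: [0.4832, -0.0512, 0.143]
eef_rot: [0.418, -0.573, 0.575, -0.409]
contact_force: [-0.4, -16.7, -12.6]
opening: 0.01
[ 0.04   -0.0365  0.0013  0.0017 -0.0025  0.0038]
[array([0.75065974, 0.31256883, 0.032     ])]
```

View pics/k.png

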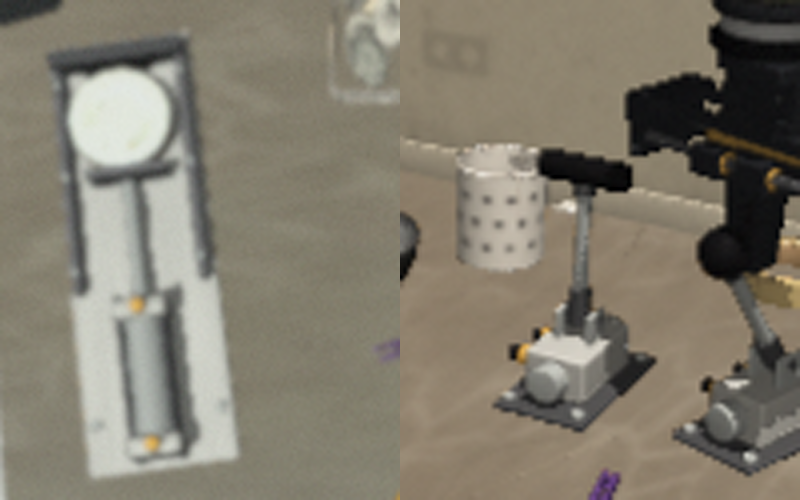

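The lever is hard over and the pot stands practically at the stop (pot's top edge at (120,70), stop's edge ~(120,65)). Nudge a hair and hold for over 2 s.

```bash
R='' ; python3 -m handwheel '[[[-0.002,0,0,0,0,0],[-0.002,0,0,0,0,0],[-0.002,0,0,0,0,0],[-0.002,0,0,0,0,0],[-0.002,0,0,0,0,0],[-0.002,0,0,0,0,0],[-0.002,0,0,0,0,0],[-0.002,0,0,0,0,0],[-0.002,0,0,0,0,0],[-0.002,0,0,0,0,0],[-0.002,0,0,0,0,0],[-0.002,0,0,0,0,0]]]' -1
python3 -m handwheel '[[[0,0,0,0,0,0],[0,0,0,0,0,0],[0,0,0,0,0,0],[0,0,0,0,0,0],[0,0,0,0,0,0],[0,0,0,0,0,0],[0,0,0,0,0,0],[0,0,0,0,0,0],[0,0,0,0,0,0],[0,0,0,0,0,0],[0,0,0,0,0,0],[0,0,0,0,0,0]]]' -1
python3 - <<'E'
from h import *
print(rel(K,target(1)))
b=save('top','l.png')
print([atz('top',(x['bbox'][0]+x['bbox'][2])/2,(x['bbox'][1]+x['bbox'][3])/2,.032) for x in boxes_of('pot','top')][:1])
print('diff', cv2.absdiff(cv2.imread('pics/j.png'),cv2.imread('pics/l.png'))[130:280,160:240].max())
E
```

```text
clock: 5.43
tool_pos: [0.4833, -0.0504, 0.1428]
eef_rot: [0.418, -0.573, 0.575, -0.408]
contact_force: [0.0, -18.8, -13.3]
opening: 0.011
clock: 6.43
tool_pos: [0.4833, -0.0504, 0.1428]
eef_rot: [0.418, -0.573, 0.575, -0.408]
contact_force: [0.4, -18.2, -13.6]
opening: 0.007
[ 0.0409 -0.0366  0.0014  0.0019 -0.0029  0.0043]
[array([0.75198972, 0.3076302 , 0.032     ])]
diff 40
```

```bash
python3 -m handwheel '[[[0,0,0,0,0,0],[0.01,0,0,0,0,0],[0.02,0,0,0,0,0],[0.03,0,0,0,0,0],[0.04,0,0,0,0,0],[0.05,0,0,0,0,0],[0.06,0,0,0,0,0],[0.075,0,0,0,0,0],[0.095,0,0,0,0,0],[0.12,0,0,0,0,0],[0.15,0,0,0,0,0],[0.15,0,0,0,0,0]]]' -1
python3 -m handwheel '[[[0,-0.03,0,0,0,0],[0,-0.06,0,0,0,0],[0,-0.1,0,0,0,0],[0,-0.1,0,0,0,0],[0,-0.1,0,0,0,0],[0,-0.1,0,0,0,0]]]' -1
python3 - <<'E'
from h import *
print(rel(K,target(1)))
b=save('top','m.png');a=save('scene','m2.png')
print([atz('top',(x['bbox'][0]+x['bbox'][2])/2,(x['bbox'][1]+x['bbox'][3])/2,.032) for x in boxes_of('pot','top')][:1])
cv2.imwrite('pics/n.png',np.hstack([cv2.resize(b[130:280,160:400],(640,400),interpolation=2),cv2.resize(a[125:250,270:370][:,:50],(160,400),interpolation=2)])[:,:,::-1])
cv2.imwrite('pics/n.png',np.vstack([cv2.resize(b[130:280,160:400],(480,300),interpolation=2),cv2.resize(a[150:330,130:418],(480,300),interpolation=2)])[:,:,::-1])
E
```

```text
clock: 7.53
tool_pos: [0.4379, -0.1902, 0.1445]
eef_rot: [0.415, -0.574, 0.574, -0.412]
contact_force: [-0.7, -0.7, -0.6]
opening: 0.008
clock: 8.03
tool_pos: [0.4405, -0.1838, 0.2444]
eef_rot: [-0.416, 0.572, -0.572, 0.416]
contact_force: [0.4, -0.4, 0.0]
opening: 0.005
[-0.0997  0.0644  0.0007  0.0001  0.0003 -0.    ]
[array([0.75011478, 0.30876884, 0.032     ])]
```

View pics/n.png

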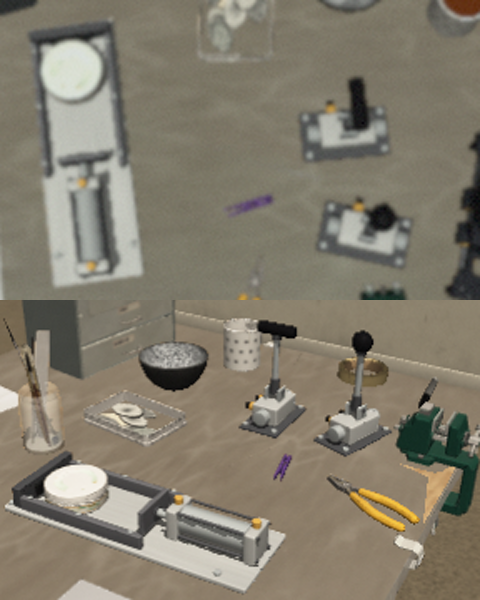

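Pot stays at the stop (72,70 in the upper half), the pusher is back in, the ball lever is upright (362,342 in the lower half), the T lever is unmoved, and the robot is clear.

```bash
python3 -c "
from plant import job; print(job.finish_job())"
```

```text
the job is handed in; nothing more can be done
None
```

The job is done and handed in at about 8 s on the robot's clock, well under the 37 s limit.

- **Push:** With the fingers shut, I pushed the ball-knob lever left until it reached its end stop. The knob had moved about 68 mm by then.
- **Hold:** I held the lever over for just over two seconds with the pot at the stop. The push on the tool settled at about 18 N sideways and 13 N downward.
- **Release:** I backed the fingers off to the right so the lever could spring back, then raised the arm clear.

**Last checks:**
- The final pictures show the pot beside the stop, the pusher back in, the ball lever upright and the T-grip lever where it was.
- The contact force reads about zero.
- The measured pot positions give about 72 mm of travel, against about 75 mm expected. They scatter by a few millimetres, so I can't say to the millimetre how close the pot is to the stop.
- No check failed.

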